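# Put the jam-tasting caddy away under its cover

### The job

Lift the wooden jam caddy, the one with a handle, down from the riser board, stand it on the counter clear of the cover's open end, and let go of it there. Then push it along the counter, between the cover's side walls, fully home against the end board, and last lower the lid gently shut over it. Keep the caddy upright, do not drop it, and leave everything else on the counter where it stands.

Things in the scene. Friction and masses are not known exactly. Their poses are not given: they have to be found in the camera images.
- caddy: Open wooden caddy with four small jars fixed in it, about 0.6 kg: 100 mm wide (its x), 160 mm long (its y), same from either end. Origin: centre of its underside. End boards 50 mm tall at y = +-80 mm (outer faces), long sides 30 mm, jar tops 48 mm. A handle board stands across its middle (see point caddy_handle). It starts on one half (either) of the riser board, upright.
- caddy_handle (a point): Middle of the handle's top edge, 88 mm above the caddy's underside, axes as the caddy's. The handle board is 14 mm thick along y, 60 mm wide along x, and free to grasp by its top 35 mm with the fingers closing along y.
- riser: Fixed dark wooden riser board, 360 (its x) by 220 (its y) mm, top 40 mm above the counter; origin at counter level under its centre. The caddy stands on one half (either one), the crock on the other.
- cover: Fixed white cover, no floor, 100 mm tall. Origin: on the counter where the caddy's centre must end; +y points out of the open end. Inner faces: side walls x = +-60 mm, from y = -80 to +50 mm; end board y = -80 mm (so the homed caddy touches it and stays 30 mm out of the side walls, under the lid). The half-open lid overhangs the inside: the caddy cannot be lowered in from above.
- lid (a joint): Lid angle in rad: 0 shut (flat on the walls), 1.0 the hinge's upper stop; it starts 0.8 to 1.0. A stiff hinge (about 0.4 N m of friction) holds the lid where it is left; a push of 1 to 4 N on its free edge moves it.
- lid_hinge (a point): Middle of the lid's hinge axis, along the top of the end board: at x = 0, y = -88, z = 102 mm of the cover. The axis is the cover's x. The lid is a clear pane in a wooden frame, 136 mm wide, 178 mm long from hinge to free edge.
- lid_edge (a point): Middle of the outer face of the wooden strip (20 mm wide, 12 mm thick) on the lid's free edge: 168 mm from the hinge, 12 mm off the hinge plane. Its frame turns with the lid: y from hinge to free edge, z out of the outer face. When open that face looks up and to the end-board side, away from the open end; press it from there to shut the lid.
- crock: White stoneware crock with a wooden knob lid, 90 mm across, 100 mm tall; it shares the riser board with the caddy. Not to be disturbed. Origin: centre of its underside.
- mug: White mug, 80 mm across, 90 mm tall, standing beside the pushing lane. Not to be disturbed. Origin: centre of its underside.
- jam_jar: Amber jam jar with steel cap, 60 mm across, 75 mm tall, standing beside the cover. Not to be disturbed. Origin: centre of its underside.
- bowl: White bowl, 110 mm across, 55 mm tall. Not to be disturbed. Origin: centre of its underside.
- syrup: Amber syrup bottle, 64 mm across, 190 mm tall, behind the end board of the cover. Not to be disturbed. Origin: centre of its underside.
- sugar: Steel sugar shaker, 72 mm across, 110 mm tall. Not to be disturbed. Origin: centre of its underside.
Not all that is in view belongs to the job. What is shaped like the caddy but yellow is not meant.

How it is judged:
By the outcome, as a careful person would: the job done as asked, in the order asked, and still so for the second after the job is handed in, with the robot touching nothing.
It also fails if it takes over 64 s, if anything falls off the work surface, if the arm or the gripper's body presses on something with over 40 N, if the wrist force passes 120 N, or if a joint passes its speed limit or range.

### The arm

A 7-joint arm with a two-finger parallel gripper is mounted at the origin on the work surface. World frame = base frame: x ahead of the robot, y to its left, z up, the work surface at z = 0. Lengths are in m, angles in rad, forces in N, time in s.
With the tool pointing down it reaches from about 0.4 to 0.85 m from the base axis. Payload 4.5 kg.
Tool frame: the origin (TCP) lies midway between the tips of the shut fingers; the grasp point (between the pads) lies 19 mm behind it; z points along the fingers, y is the line along which they close (so a half turn about z gives the same grasp; the last joint's range is limited). The gripper opens to 88 mm and grips with 3 to 60 N. Pads are 18 mm wide; open, the fingers measure 123 mm over their backs; the gripper's body (75 mm by 187 mm) begins 45 mm behind the grasp point.
Start: joints at [-1.266, 0.689, -0.195, 1.565, 0.157, 0.902, -0.215], TCP at [0.167, 0.602, 0.239] pointing down, gripper open.
Joint ranges: [-3.01, 3.01], [-0.46, 2.08], [-1.47, 1.51], [0.13, 2.56], [-1, 4.14], [0.04, 2.09], [-2.66, 2.66]. Speed limits (rad/s): [2.57, 2.57, 3.14, 3.14, 3.14, 3.14, 3.14].

### API

Orientations are given as a unit quaternion [x, y, z, w].
In Python, from plant import sensors, eyes, finish_job gives the robot as it stands.
- The arm moves only by the tool send_rows, never from a script. Its argument "rows" is text: rows parted by semicolons, each of 4 numbers parted by spaces: the shift along the tool's x, y, z normalised to -1 to 1, where 1 is 30 cm, then the turn about the tool's z normalised to -1 to 1, where 1 is 2 pi rad. A call has 1 to 10 rows; each row is the pose to reach, as a shift and turn from the pose commanded when the call began, along the tool's axes at that moment, turning the shorter way round; what a row does not reach only later rows make up. A row lasts 1/12 s, in which the tool goes at most 41.7 mm and 7.16 degrees, less where a joint would pass 70% of its speed; a pose out of reach is approached as far as the arm can. A call with a number of a shift or a turn outside -1 to 1 is refused whole. A call with a gripper value outside its range is refused whole. "jaw" is the closure, from -1 (fully open) to 1 (shut), set as the call begins (left out, the last holds). The fingers move at their own pace and stop on an object; "force" is the grip in N (left out, the last holds). Time passes only in rows, so rows that repeat a pose let the fingers close. It gives the time, the measured TCP pose, the force, the opening and the grip force at its end, in the units of the state.
- sensors.get_state(): the state, without advancing time (a new reading comes with each control period).
- eyes.snapshot(name): name is "scene" or "side" or "wrist"; returns (picture, depth): 400x640x3 uint8, red, green, blue; 400x640 float32, m along the optical axis (not along the pixel's ray), 0 where there is no reading.
- eyes.calibration(name): a dict with "fov_y" (degrees; the focal length in pixels is half the picture's height over the tangent of half this angle, whatever the lens; pixels are square), "cx", "cy" (the principal point, pixels), "world_from_camera" (4x4, takes a point from camera to world coordinates). Camera axes: x right, y down, z forward; pixel columns grow to the right and rows downward; lengths in m; the calibration is good to about 2 mm. A picture is of the moment at which its call begins: read the wrist's pose just before it. calibration takes no time and is no camera call; for the wrist camera it gives the pose at the moment of the call.
- finish_job(): hands the job in; it is judged then, once.
The state is a dict: "clock": time; "q": joint angles; "qd": joint speeds; "joint_torque": joint torques, N m; "tool_pos": TCP position; "eef_rot": TCP orientation; "contact_force": force on the tool from outside, world axes, zero at the start; "moment": the same for the moment, N m; "opening": opening from 0.0 (shut) to 1.0 (fully open); "finger_force": force on a finger pad.
Only numpy, scipy, OpenCV 4.12 (cv2) and the standard library are available. Lean on these libraries where they do the work, as an engineer would, in place of code of your own. Each camera call takes 0.05 s, during which the arm holds its last target. There are 200 camera calls.

## Working session

There is one attempt and no reset: what is moved stays moved. The work goes in short steps, Python scripts to look and compute and a tool call to move; the robot and the scene stay as the last step left them, time stands still between calls to the robot, and variables do not carry over. Pictures are saved under pics/ and viewed, at most 12 in all, crops included, and the job is handed in when it is done.

Besides the shell and the picture viewer there is one more tool, called after "Emit:" as name(argument=value, ...) on one line, values as JSON. send_rows: Moves the arm, as the interface text tells. Scaled input: -1 to 1 covers 30 cm each way for a shift and 2 pi rad each way for a turn. Its arguments: {"type":"object","properties":{"rows":{"type":"string"},"jaw":{"type":"number"},"force":{"type":"number"}},"required":["rows"]}

```bash
mkdir -p pics
cat > h.py <<'E'
import numpy as np, cv2
from plant import sensors, eyes, finish_job
def snap(n):
    c=eyes.calibration(n); p,d=eyes.snapshot(n)
    np.savez(f'{n}.npz',p=p,d=d,T=np.array(c['world_from_camera']),f=200/np.tan(np.radians(c['fov_y'])/2),cx=c['cx'],cy=c['cy'])
    return p,d
def cloud(n):
    z=np.load(f'{n}.npz'); d=z['d']; v,u=np.mgrid[:400,:640]
    P=np.stack([(u-z['cx'])/z['f']*d,(v-z['cy'])/z['f']*d,d,np.ones_like(d)],-1)@z['T'].T
    P=P[...,:3]; P[d<=0]=np.nan
    return z['p'],P
E
python3 - <<'E'
from h import *
for n in ['scene','side']:
    p,d=snap(n); cv2.imwrite(f'pics/{n}0.png',p[...,::-1])
    c=eyes.calibration(n); print(n,c)
s=sensors.get_state(); print(s)
E
```

```text
scene {'fov_y': 47.7120584472968, 'cx': 312.98262378226946, 'cy': 199.53771717262939, 'world_from_camera': array([[-0.01449678,  0.81266647, -0.58254876,  1.28584797],
       [ 0.99979488,  0.00354003, -0.01994157, -0.04924555],
       [-0.01414361, -0.58271836, -0.81255109,  1.26754507],
       [ 0.        ,  0.        ,  0.        ,  1.        ]])}
side {'fov_y': 44.83972407418649, 'cx': 324.6637361474436, 'cy': 203.12699529594, 'world_from_camera': array([[ 0.89936682, -0.28818554,  0.32876803, -0.09576113],
       [-0.43719219, -0.59544635,  0.67402273, -1.19717079],
       [ 0.00152011, -0.74992849, -0.66151716,  1.18681995],
       [ 0.        ,  0.        ,  0.        ,  1.        ]])}
{'clock': 0.1, 'q': array([-1.26622166,  0.68991106, -0.19449547,  1.56623442,  0.15730684,
        0.90253771, -0.21510548]), 'qd': array([ 0.00064249, -0.00179283, -0.00256913, -0.00114748,  0.00173248,
        0.00047836,  0.00050676]), 'joint_torque': array([-3.75516203e-03, -5.28502142e+01, -1.27191257e+00, -1.53840351e+01,
       -5.26116451e-02,  1.89610131e-03,  4.53880671e-05]), 'tool_pos': array([0.16707811, 0.6016527 , 0.23798429]), 'eef_rot': array([ 1.34946618e-01,  9.90852505e-01, -8.49249487e-04, -4.04749093e-05]), 'contact_force': array([ 0.02461632,  0.56908639, -0.17513344]), 'moment': array([ 0.01869559, -0.02315486,  0.04814141]), 'finger_force': 0.0, 'opening': 1.0006794216201758}
```

View pics/scene0.png

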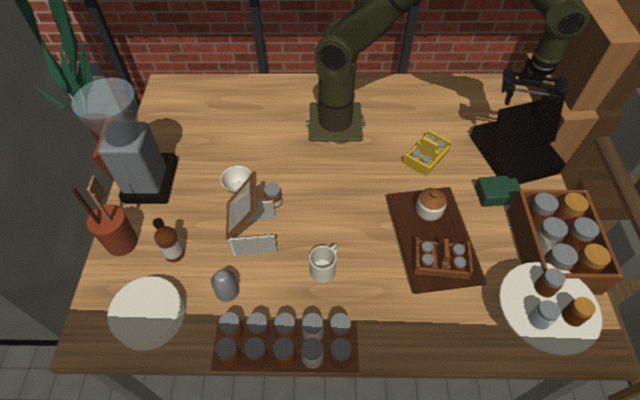

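View pics/side0.png

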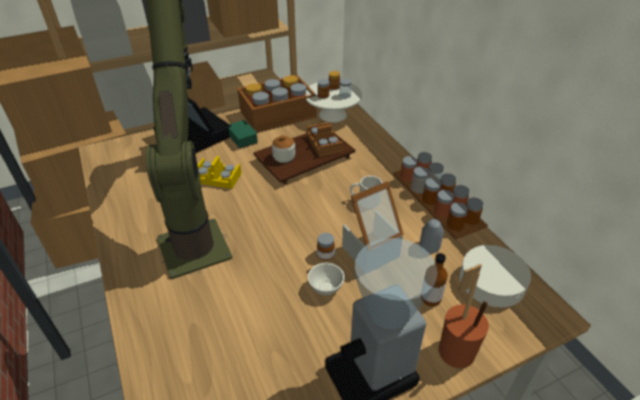

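The caddy with the handle is at (443,257) on the riser. Things that could be mistaken for it are the yellow look-alike (428,152), the jar crate (565,240) and the jar tray (285,340). The cover is near (255,225), with its open end to the right (+y). The mug is at (322,262), and the caddy shares the riser with the crock (431,204).

Run:
```python
from h import *
p,P=cloud('scene')
a=cv2.resize(p[220:290,390:490,::-1],(800,560),interpolation=cv2.INTER_CUBIC)
cv2.imwrite('pics/caddy.png',a)
a=cv2.resize(p[150:300,200:360,::-1],(640,600),interpolation=cv2.INTER_CUBIC)
cv2.imwrite('pics/cover.png',a)
z=np.load('scene.npz');print((z['d']<=0).mean())
def show(n,m):
    Q=P[m]; print(n,len(Q),Q.mean(0).round(3),'min',np.nanmin(Q,0).round(3),'max',np.nanmax(Q,0).round(3))
    r=cv2.minAreaRect((Q[:,:2]*1000).astype(np.float32)); print(np.round(r[0],1),np.round(r[1],1),round(r[2],1))
v,u=np.mgrid[:400,:640]
box=lambda a,b,c,d:(u>=a)&(u<b)&(v>=c)&(v<d)
Z=P[...,2]
B=box(385,490,180,300)
print('counter',np.nanmedian(Z[270:300,250:300]))
show('riser',B&(Z>.03)&(Z<.048))
C=box(405,480,225,285)
show('caddy>60',C&(Z>.055));show('handle',C&(Z>.106))
show('handletop',C&(Z>.12))
show('crock',box(410,455,180,225)&(Z>.06))
M=box(305,350,235,285);show('mug',M&(Z>.05))
for n,b in dict(jar=(262,285,180,210),sugar=(205,240,265,302),bowl=(218,255,165,195),syrup=(150,188,215,262)).items(): show(n,box(*b)&(Z>.03))
W=box(225,280,200,260)
show('wall front',box(228,280,232,260)&(Z>.09)&(Z<.106))
show('wall rear',box(258,280,196,222)&(Z>.09)&(Z<.106))
show('lid',box(222,262,170,240)&(Z>.12))
```

```text
0.004015625
counter 0.0006561436050877001
riser 4459 [0.551 0.294 0.041] min [0.319 0.166 0.03 ] max [0.736 0.507 0.048]
[527.3 354.9] [377.5 336.2] 8.0
caddy>60 1623 [0.643 0.305 0.082] min [0.577 0.222 0.055] max [0.693 0.391 0.134]
[634.6 305.9] [162.2 105.7] 85.3
handle 131 [0.639 0.304 0.124] min [0.606 0.297 0.107] max [0.666 0.315 0.134]
[636.  305.7] [15.1 60.6] 85.3
handletop 101 [0.638 0.305 0.128] min [0.606 0.297 0.121] max [0.665 0.315 0.134]
[635.6 305.9] [14.8 59.9] 83.5
crock 762 [0.467 0.289 0.108] min [0.411 0.25  0.061] max [0.498 0.336 0.143]
[454.3 293.2] [86.8 85.6] 87.5
mug 434 [ 0.648 -0.047  0.075] min [ 0.593 -0.087  0.05 ] max [ 0.691 -0.006  0.097]
[641.1 -47.9] [78.  99.5] 86.2
jar 395 [ 0.412 -0.217  0.07 ] min [ 0.362 -0.245  0.03 ] max [ 0.465 -0.188  0.105]
[ 413.  -215.9] [102.7  57.5] 1.2
sugar 594 [ 0.731 -0.329  0.083] min [ 0.686 -0.37   0.03 ] max [ 0.754 -0.3    0.118]
[ 724.5 -332.8] [60.6 70.9] 27.3
bowl 553 [ 0.398 -0.312  0.136] min [ 0.272 -0.4    0.03 ] max [ 0.542 -0.239  0.256]
[ 410.8 -317.9] [296.5 106.7] 18.3
syrup 758 [ 0.606 -0.511  0.114] min [ 0.566 -0.547  0.03 ] max [ 0.627 -0.487  0.196]
[ 599.2 -516.1] [54.8 63.9] 28.2
wall front 181 [ 0.59  -0.264  0.098] min [ 0.578 -0.332  0.09 ] max [ 0.601 -0.196  0.105]
[ 588.2 -264.1] [ 13.3 136.6] 5.2
wall rear 58 [ 0.459 -0.23   0.098] min [ 0.45  -0.253  0.09 ] max [ 0.464 -0.208  0.105]
[ 456.9 -230.1] [45.  13.4] 89.5
lid 1101 [ 0.531 -0.282  0.193] min [ 0.454 -0.343  0.12 ] max [ 0.601 -0.232  0.257]
[ 526.6 -287.5] [141.8  99.8] 5.3
```

View pics/caddy.png

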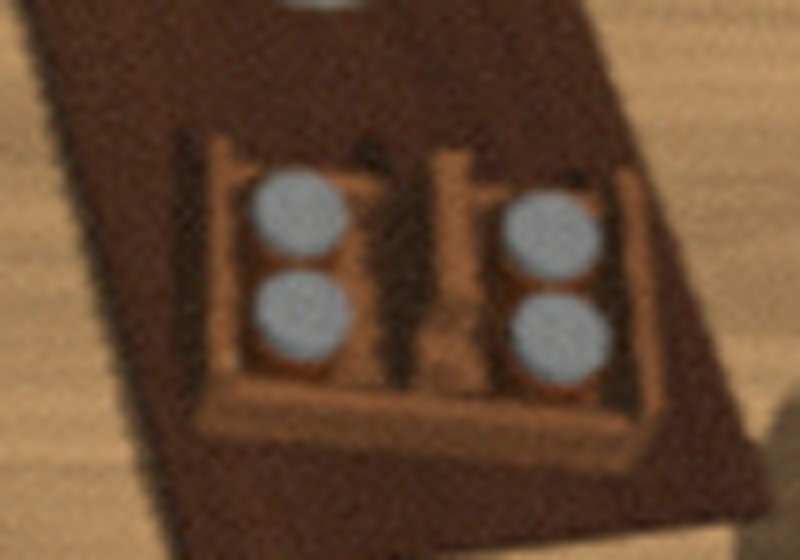

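View pics/cover.png

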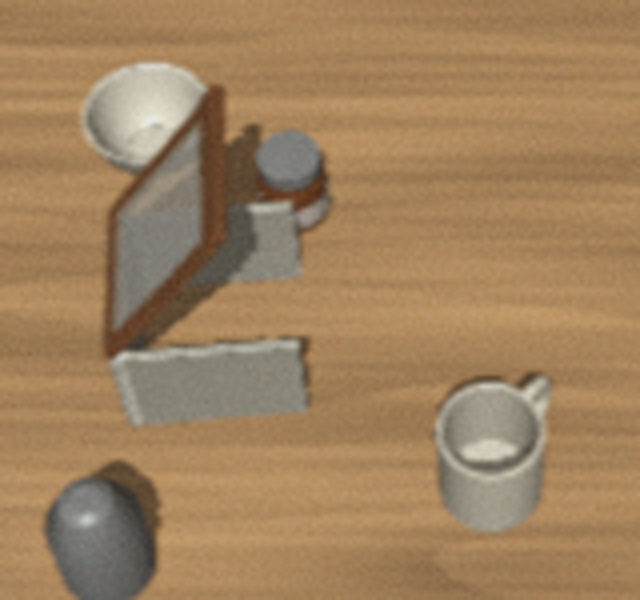

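The crop shows the brown caddy with four grey-capped jars and a handle board across its middle, which matches the description. The handle is at world (0.636, 0.306), with its top at 0.128 as it should be. In the other crop the cover's near wall runs from (130,350) to (300,340). The lid stands half open and the mug is at (490,450).

```bash
cat >> h.py <<'E'
def go(target,yaw=None):
    """world target xyz and tool-y heading (deg, mod 180) -> normalised shift/turn from the pose now"""
    s=sensors.get_state(); from scipy.spatial.transform import Rotation as R
    r=R.from_quat(s['eef_rot']).as_matrix(); d=r.T@(np.array(target)-s['tool_pos'])
    h=np.degrees(np.arctan2(r[1,1],r[0,1])); t=0
    if yaw is not None: t=-(((yaw-h)+90)%180-90)
    print('pos',s['tool_pos'].round(4),'head',h.round(2),'shift',(d/.3).round(4),'turn',round(t/360,4),'F',s['contact_force'].round(1),'t',round(s['clock'],2),'q7',s['q'][6].round(2))
E
python3 - <<'E'
from h import *
p,P=cloud('scene'); Q=P.reshape(-1,3); Q=Q[np.isfinite(Q[:,0])]
a=np.radians(5.2); ex=np.array([np.cos(a),np.sin(a)]); ey=np.array([-ex[1],ex[0]])
O=np.array([.523,-.2517]); C=np.c_[(Q[:,:2]-O)@ex,(Q[:,:2]-O)@ey,Q[:,2]]
for sg in (1,-1):
    m=(abs(C[:,0]*sg-66)<.02e3)if 0 else (abs(C[:,0]*sg-.066)<.02)&(C[:,1]>-.1)&(C[:,1]<.07)&(C[:,2]>.094)&(C[:,2]<.107)
    T=C[m]; print(sg,m.sum(),np.percentile(T,[2,50,98],axis=0).round(4).tolist(),np.polyfit(T[:,1],T[:,0],1).round(4))
m=(abs(C[:,0])<.08)&(C[:,1]>-.11)&(C[:,1]<.1)&(C[:,2]>.13)&(C[:,2]<.27)
T=C[m]; print(np.degrees(0),np.percentile(T,[1,50,99],axis=0).round(3).tolist()); k=np.polyfit(T[:,1],T[:,2],1); print('lid angle',np.arctan(k[0]))
t=T[T[:,2]>.235]; print(t.min(0),t.max(0))
for n,c in dict(mug=(.64,-.048),jar=(.41,-.216),sugar=(.724,-.333)).items(): print(n,(np.array(c)-O)@ex,(np.array(c)-O)@ey)
go([.636,.306,.238],85)
E
```

```text
1 151 [[0.0572, -0.0935, 0.0949], [0.0658, -0.0187, 0.0997], [0.0704, 0.0469, 0.1059]] [0.0118 0.0653]
-1 61 [[-0.0694, -0.0017, 0.0943], [-0.0615, 0.0213, 0.0999], [-0.0551, 0.0497, 0.1046]] [-0.0351 -0.0613]
0.0 [[-0.067, -0.074, 0.132], [0.007, -0.028, 0.197], [0.069, 0.013, 0.255]]
lid angle 0.965556013677752
[-0.06802148 -0.00193505  0.23624248] [0.06938383 0.01387716 0.25712489]
mug 0.13498033122435635 0.19225764011493288
jar -0.10929935393054394 0.04579455459293929
sugar 0.19280433535173044 -0.09918255022723223
pos [0.1671 0.6017 0.238 ] head 74.49 shift [-1.7697e+00 -5.3160e-01  1.1000e-03] turn -0.0292 F [ 0.   0.6 -0.2] t 0.1 q7 -0.22
```

Emit:
send_rows(rows="-0.885 -0.266 0 -0.029;-0.885 -0.266 0 -0.029;-0.885 -0.266 0 -0.029;-0.885 -0.266 0 -0.029;-0.885 -0.266 0 -0.029;-0.885 -0.266 0 -0.029;-0.885 -0.266 0 -0.029;-0.885 -0.266 0 -0.029", jaw=-1)

```text
clock: 0.77
tool_pos: [0.4095, 0.4478, 0.238]
eef_rot: [0.05, 0.999, -0.002, 0.002]
contact_force: [1.3, -0.3, -1.3]
opening: 1.002
finger_force: 0.0
```

```bash
python3 -c "
from h import *
go([.636,.306,.238],85)"
```

```text
pos [0.4095 0.4478 0.238 ] head 84.24 shift [-0.7986 -0.3945  0.0055] turn -0.0021 F [ 1.3 -0.3 -1.3] t 0.77 q7 0.36
```

Emit:
send_rows(rows="-0.8 -0.394 0 0;-0.8 -0.394 0 0;-0.8 -0.394 0 0;-0.8 -0.394 0 0;-0.8 -0.394 0 0;-0.8 -0.394 0 0;-0.8 -0.394 0 0;-0.8 -0.394 0 0;-0.8 -0.394 0 0;-0.8 -0.394 0 0")

```text
clock: 1.6
tool_pos: [0.6283, 0.3174, 0.2383]
eef_rot: [0.043, 0.999, 0.001, -0.001]
contact_force: [0.1, 0.3, -0.7]
opening: 1.004
finger_force: 0.0
```

Run:
```python
from h import *
go([.636,.306,.095],85)
p,d=snap('wrist'); cv2.imwrite('pics/w1.png',p[...,::-1])
p,P=cloud('wrist'); Z=P[...,2]; m=(Z>.12)&(Z<.14)&(abs(P[...,0]-.636)<.06)&(abs(P[...,1]-.306)<.04)
print(m.sum(), cv2.minAreaRect((P[m][:,:2]*1000).astype(np.float32)),np.median(Z[m]))
```

```text
pos [0.6283 0.3174 0.2383] head 85.07 shift [-0.0301 -0.0361  0.4776] turn 0.0002 F [ 0.1  0.3 -0.7] t 1.6 q7 0.77
1011 ((631.553955078125, 307.6729736328125), (13.736273765563965, 59.34367752075195), 84.95311737060547) 0.12813906537774666
```

View pics/w1.png

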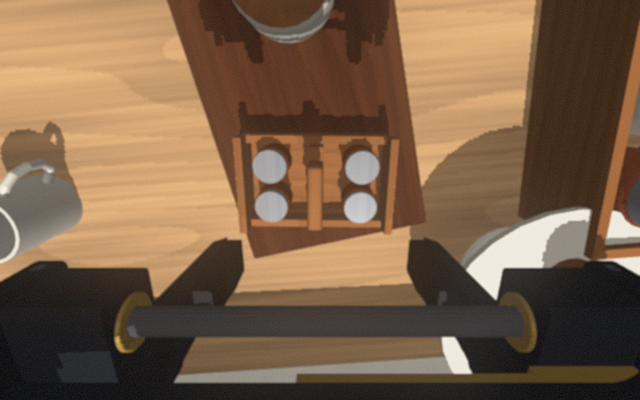

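The wrist view shows the caddy at (315,185) with its handle edge at (315,195), upright and lined up with the fingers. The crock is above it at (285,15).

Emit:
send_rows(rows="-0.022 -0.034 0.1 0;-0.022 -0.034 0.2 0;-0.022 -0.034 0.3 0;-0.022 -0.034 0.3 0;-0.022 -0.034 0.3 0")

```text
clock: 2.07
tool_pos: [0.6337, 0.3059, 0.1478]
eef_rot: [0.043, 0.999, -0.0, -0.002]
contact_force: [-0.1, 1.3, 0.8]
opening: 1.001
finger_force: 0.0
```

Run:
```python
from h import *
p,d=snap('wrist')
go([.633,.307,.094],85)
p,P=cloud('wrist'); Z=P[...,2]; m=(Z>.12)&(Z<.14)&(abs(P[...,0]-.636)<.06)&(abs(P[...,1]-.306)<.04)
print(m.sum(), cv2.minAreaRect((P[m][:,:2]*1000).astype(np.float32)),np.median(Z[m]))
```

```text
pos [0.6352 0.3065 0.1498] head 85.05 shift [0.0075 0.0007 0.186 ] turn 0.0002 F [-0.2 -0.1  0.3] t 2.12 q7 0.76
2122 ((631.3760375976562, 308.1496887207031), (13.751389503479004, 59.479454040527344), 84.85343933105469) 0.12806221370529203
```

Emit:
send_rows(rows="0.008 0 0.06 0;0.008 0.003 0.12 0;0.008 0.003 0.17 0;0.008 0.003 0.187 0;0.008 0.003 0.187 0;0.008 0.003 0.187 0")

```text
clock: 2.62
tool_pos: [0.6345, 0.3068, 0.0946]
eef_rot: [0.044, 0.999, 0.001, 0.001]
contact_force: [0.1, -0.3, -0.7]
opening: 1.004
finger_force: 0.0
```

Emit:
send_rows(rows="0 0 0 0;0 0 0 0;0 0 0 0;0 0 0 0;0 0 0 0;0 0 0 0;0 0 0 0;0 0 0 0", jaw=1, force=35)

```text
clock: 3.28
tool_pos: [0.6336, 0.3057, 0.0926]
eef_rot: [0.044, 0.999, 0.0, -0.0]
contact_force: [0.2, 0.2, 0.4]
opening: 0.418
finger_force: 0.0
```

Emit:
send_rows(rows="0 0 0 0;0 0 0 0;0 0 0 0;0 0 0 0;0 0 0 0;0 0 0 0;0 0 0 0;0 0 0 0")

```text
clock: 3.95
tool_pos: [0.6336, 0.3064, 0.0926]
eef_rot: [0.044, 0.999, 0.001, 0.0]
contact_force: [-0.5, 2.6, -0.6]
opening: 0.156
finger_force: 35.0
```

```bash
python3 -c "
from h import *
go([.633,.307,.2],85);print(sensors.get_state()['opening'],sensors.get_state()['finger_force'])"
```

```text
pos [0.6336 0.3064 0.0926] head 84.94 shift [ 0.0021  0.0023 -0.3579] turn -0.0002 F [-0.5  2.6 -0.6] t 3.95 q7 0.74
0.15614366295492674 34.99422803521156
```

Emit:
send_rows(rows="0 0 -0.01 0;0 0 -0.03 0;0 0 -0.07 0;0 0 -0.12 0;0 0 -0.17 0;0 0 -0.22 0;0 0 -0.27 0;0 0 -0.31 0;0 0 -0.33 0;0 0 -0.34 0")

```text
clock: 4.78
tool_pos: [0.634, 0.3057, 0.196]
eef_rot: [0.044, 0.999, 0.0, 0.001]
contact_force: [0.1, -0.2, -7.3]
opening: 0.153
finger_force: 35.0
```

```bash
python3 -c "
from h import *
go([.5077,-.0674,.2],95.2);print(sensors.get_state()['opening'],sensors.get_state()['finger_force'])"
```

```text
pos [0.634  0.3057 0.196 ] head 84.91 shift [ 0.3091 -1.276  -0.0145] turn -0.0286 F [ 0.1 -0.2 -7.3] t 4.78 q7 0.77
0.152901170639547 34.9927565921098
```

Emit:
send_rows(rows="0.005 -0.02 0 0;0.015 -0.06 0 -0.002;0.03 -0.12 0 -0.004;0.05 -0.2 0 -0.006;0.07 -0.28 0 -0.008;0.09 -0.36 0 -0.01;0.11 -0.44 0 -0.012;0.13 -0.52 0 -0.014;0.15 -0.6 0 -0.016;0.17 -0.68 0 -0.018")

```text
clock: 5.62
tool_pos: [0.5634, 0.1051, 0.1939]
eef_rot: [-0.012, 1.0, -0.0, -0.001]
contact_force: [0.7, -0.2, -7.6]
opening: 0.155
finger_force: 35.0
```

```bash
python3 -c "
from h import *
go([.5077,-.0674,.2],95.2)"
```

```text
pos [0.5634 0.1051 0.1939] head 91.43 shift [ 0.2001 -0.5702 -0.0196] turn -0.0105 F [ 0.7 -0.2 -7.6] t 5.62 q7 1.02
```

Emit:
send_rows(rows="0.025 -0.08 0 -0.002;0.055 -0.16 0 -0.004;0.085 -0.24 0 -0.006;0.11 -0.32 0 -0.008;0.14 -0.4 0 -0.01;0.165 -0.47 0 -0.01;0.18 -0.52 0 -0.01;0.19 -0.545 0 -0.01;0.197 -0.56 0 -0.01;0.197 -0.56 0 -0.01")

```text
clock: 6.45
tool_pos: [0.5092, -0.0631, 0.1944]
eef_rot: [-0.043, 0.999, -0.0, -0.0]
contact_force: [-0.4, 0.8, -6.4]
opening: 0.156
finger_force: 35.0
```

Run:
```python
from h import *
p,d=snap('scene'); cv2.imwrite('pics/s2.png',cv2.resize(p[130:300,200:400,::-1],(700,595),interpolation=cv2.INTER_CUBIC))
go([.5077,-.0674,.0545],95.2)
```

```text
pos [ 0.5098 -0.0618  0.1945] head 95.02 shift [ 0.0088 -0.0184  0.4667] turn -0.0005 F [ 0.4  0.6 -7.7] t 6.5 q7 1.31
```

View pics/s2.png

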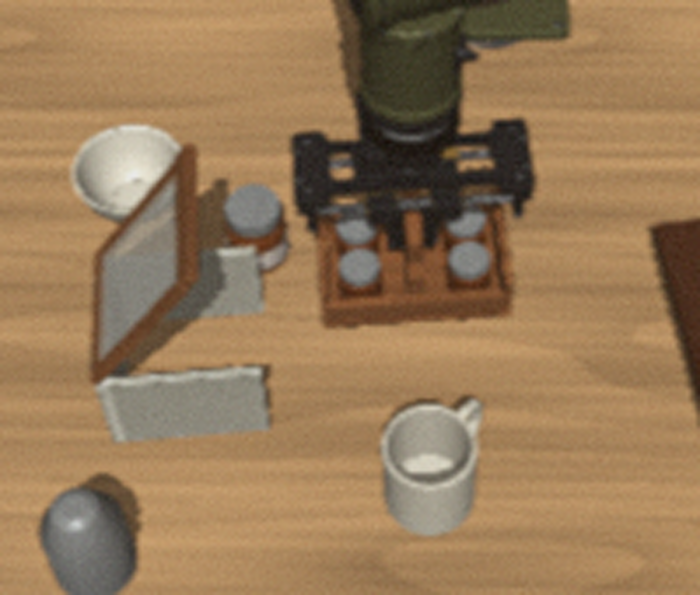

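The picture shows the caddy held level at (415,265), well clear of the mug (430,465) and the cover's open end (265,390).

Emit:
send_rows(rows="0.005 -0.01 0.03 0;0.005 -0.013 0.09 0;0.005 -0.013 0.16 0;0.005 -0.013 0.23 0;0.005 -0.013 0.3 0;0.005 -0.013 0.36 0;0.005 -0.013 0.41 0;0.005 -0.013 0.44 0;0.005 -0.013 0.455 0;0.005 -0.013 0.46 0")

```text
clock: 7.33
tool_pos: [0.5088, -0.0654, 0.0559]
eef_rot: [-0.044, 0.999, 0.0, -0.0]
contact_force: [-0.9, -0.8, -7.1]
opening: 0.155
finger_force: 35.0
```

Emit:
send_rows(rows="0 0 0.003 0;0 0 0.006 0;0 0 0.009 0;0 0 0.011 0;0 0 0.011 0")

```text
clock: 7.75
tool_pos: [0.5089, -0.0664, 0.0536]
eef_rot: [-0.044, 0.999, 0.0, 0.0]
contact_force: [-0.4, -0.4, -7.9]
opening: 0.157
finger_force: 35.0
```

Emit:
send_rows(rows="0 0 0.003 0;0 0 0.005 0;0 0 0.006 0;0 0 0.006 0")

```text
clock: 8.08
tool_pos: [0.5089, -0.0664, 0.0525]
eef_rot: [-0.044, 0.999, -0.0, 0.001]
contact_force: [-1.7, 0.0, 5.0]
opening: 0.158
finger_force: 35.0
```

Emit:
send_rows(rows="0 0 0 0;0 0 0 0;0 0 0 0;0 0 0 0;0 0 0 0;0 0 0 0;0 0 0 0;0 0 0 0", jaw=0)

```text
clock: 8.75
tool_pos: [0.5086, -0.0663, 0.0514]
eef_rot: [-0.044, 0.999, 0.0, -0.0]
contact_force: [-1.0, -0.1, -0.1]
opening: 0.496
finger_force: 0.0
```

Emit:
send_rows(rows="0 0 -0.03 0;0 0 -0.1 0;0 0 -0.2 0;0 0 -0.3 0;0 0 -0.4 0;0 0 -0.45 0;0 0 -0.45 0;0 0 -0.45 0")

```text
clock: 9.42
tool_pos: [0.5089, -0.0666, 0.1875]
eef_rot: [-0.043, 0.999, -0.0, 0.001]
contact_force: [-0.6, 0.6, 0.3]
opening: 0.501
finger_force: 0.0
```

Run:
```python
from h import *
p,d=snap('wrist')
p,P=cloud('wrist'); Z=P[...,2]
for lo,hi in ((.08,.1),(.03,.06)):
    m=(Z>lo)&(Z<hi)&(abs(P[...,0]-.51)<.08)&(abs(P[...,1]+.066)<.1)
    print(m.sum(), cv2.minAreaRect((P[m][:,:2]*1000).astype(np.float32)),np.median(Z[m]))
go([.51-.1*.0906,-.066+.12,.19],5.2)
go([.51-.1*.0906,-.066+.12,.19],5.2-180)
print(sensors.get_state()['opening'],sensors.get_state()['q'])
# cover walls seen from the wrist
m=(Z>.094)&(Z<.107)&(P[...,1]<-.18)&(P[...,1]>-.36)
for lo,hi in ((.43,.48),(.57,.62)):
    k=m&(P[...,0]>lo)&(P[...,0]<hi); print(k.sum()); 
    if k.sum()>20: print(cv2.minAreaRect((P[k][:,:2]*1000).astype(np.float32)))
```

```text
1110 ((506.6400146484375, -65.80459594726562), (59.412837982177734, 13.574141502380371), 4.636967658996582) 0.0880657937625272
8922 ((507.0012512207031, -65.76619720458984), (99.96080780029297, 160.38043212890625), 4.83111047744751) 0.0480919669593208
pos [ 0.5082 -0.0666  0.1865] head 95.0 shift [-0.0108  0.4026 -0.0119] turn 0.2494 F [-1.   0.9 -0.7] t 9.47 q7 1.3
pos [ 0.5082 -0.0666  0.1865] head 95.0 shift [-0.0108  0.4026 -0.0119] turn 0.2494 F [-1.   0.9 -0.7] t 9.47 q7 1.3
0.5005355590828904 [ 0.27761674  0.64085996 -0.38189777  1.94984872  0.391935    0.62347904
  1.30033924]
1682
((457.7611999511719, -260.1555480957031), (8.094653129577637, 109.76432800292969), 5.838247776031494)
1640
((577.45556640625, -263.9214172363281), (27.530513763427734, 141.64259338378906), 5.562775135040283)
```

The caddy now stands freely at (0.507, -0.066) with its end-board tops at 0.05, as they should be. Next I swing behind it and turn the fingers across the lane.

Emit:
send_rows(rows="0 0.05 0 0.02;0 0.12 0 0.04;0 0.2 0 0.06;0 0.28 0 0.08;0 0.35 0 0.1;0 0.4 0 0.12;0 0.4 0 0.14;0 0.4 0 0.16;0 0.4 0 0.18;0 0.4 0 0.2")

```text
clock: 10.3
tool_pos: [0.497, 0.0531, 0.1851]
eef_rot: [0.551, 0.834, -0.001, -0.001]
contact_force: [0.1, -0.3, -0.2]
opening: 0.497
finger_force: 0.0
```

Run:
```python
from h import *
go([.497,.05,.05],5.2)
snap('scene'); p,P=cloud('scene'); Z=P[...,2]
def rect(n,m): print(n,m.sum(),[np.round(x,1) for x in cv2.minAreaRect((P[m][:,:2]*1000).astype(np.float32))])
k=(abs(P[...,0]-.51)<.08)&(abs(P[...,1]+.066)<.12)
rect('caddy',k&(Z>.03)&(Z<.06)); rect('handle',k&(Z>.08)&(Z<.1))
```

```text
pos [0.497  0.0531 0.1851] head 23.07 shift [-0.0096 -0.0027  0.4503] turn 0.0496 F [ 0.1 -0.3 -0.2] t 10.3 q7 0.22
caddy 758 [array([510.4, -67.6]), array([103.1, 159.6]), np.float64(4.5)]
handle 77 [array([510.1, -67.5]), array([61.9, 13.9]), np.float64(5.3)]
```

Emit:
send_rows(rows="-0.007 0 0.05 0.02;-0.007 0 0.12 0.04;-0.007 0 0.2 0.049;-0.007 0 0.28 0.049;-0.007 0 0.35 0.049;-0.007 0 0.4 0.049;-0.007 0 0.43 0.049;-0.007 0 0.43 0.049")

```text
clock: 11.02
tool_pos: [0.4972, 0.0511, 0.0552]
eef_rot: [0.67, 0.742, -0.002, -0.002]
contact_force: [0.1, 0.1, 0.4]
opening: 0.503
finger_force: 0.0
```

Run:
```python
from h import *
go([.497,.048,.041],5.2)
p,d=snap('side'); cv2.imwrite('pics/side1.png',cv2.resize(p[100:330,230:500,::-1],(700,596)))
```

```text
pos [0.4972 0.0511 0.0552] head 5.85 shift [-0.0101 -0.0016  0.0475] turn 0.0018 F [0.1 0.1 0.4] t 11.02 q7 0.04
```

View pics/side1.png

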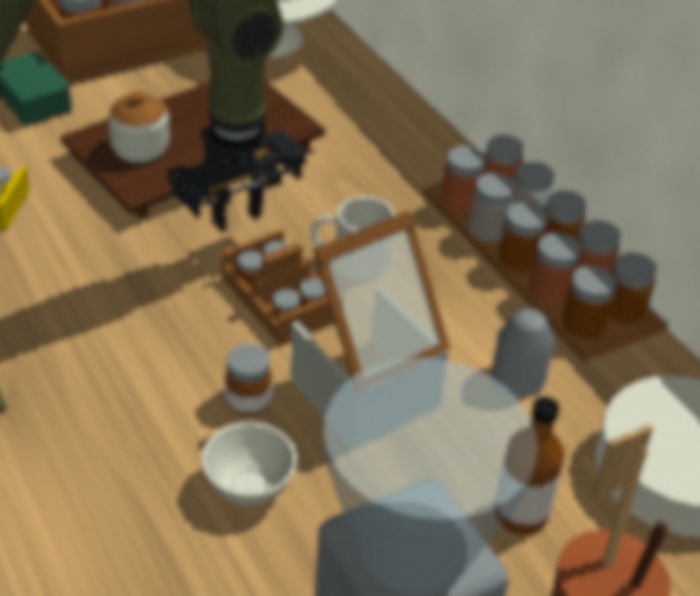

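The side view shows the gripper behind the caddy, with both finger tips at (235,215) facing its end board. The lane into the cover is clear, and the mug at (365,220) is off to the side.

Emit:
send_rows(rows="0 0 0.02 0.002;0 0 0.043 0.002;0 0 0.043 0.002;0 0 0.043 0.002;-0.02 0 0.043 0.002;-0.04 0 0.043 0.002;-0.055 0 0.043 0.002;-0.07 0 0.043 0.002;-0.085 0 0.043 0.002;-0.1 0 0.043 0.002")

```text
clock: 11.9
tool_pos: [0.5019, 0.0217, 0.0447]
eef_rot: [0.675, 0.738, 0.0, -0.0]
contact_force: [-1.1, 6.0, 2.1]
opening: 0.501
finger_force: 2.7
```

```bash
cat >> h.py <<'E'
a=np.radians(5.2); ex=np.array([np.cos(a),np.sin(a)]); ey=np.array([-ex[1],ex[0]]); O=np.array([.5232,-.2505])
def cov():
    s=sensors.get_state(); d=s['tool_pos'][:2]-O; print('cover xy',(d@ex*1000).round(1),(d@ey*1000).round(1),'z',s['tool_pos'][2].round(4),'F',s['contact_force'].round(1),(s['contact_force'][:2]@ey).round(1))
E
python3 -c "
from h import *
go([.497,.048,.041],5.2);cov()"
```

```text
pos [0.5019 0.0217 0.0447] head 5.04 shift [ 0.0886 -0.0087  0.0124] turn -0.0004 F [-1.1  6.   2.1] t 11.9 q7 0.07
cover xy 3.5 273.0 z 0.0447 F [-1.1  6.   2.1] 6.1
```

Emit:
send_rows(rows="-0.01 0 0.005 0;-0.025 -0.001 0.011 0;-0.045 -0.002 0.013 0;-0.065 -0.003 0.013 0;-0.085 -0.004 0.013 0;-0.105 -0.005 0.013 0;-0.125 -0.006 0.013 0;-0.145 -0.006 0.013 0;-0.165 -0.006 0.013 0;-0.185 -0.006 0.013 0")

```text
clock: 12.73
tool_pos: [0.5053, -0.032, 0.0409]
eef_rot: [0.674, 0.738, 0.001, -0.001]
contact_force: [-1.4, 4.4, 3.7]
opening: 0.502
finger_force: 2.9
```

Run:
```python
from h import *
cov()
snap('scene'); p,P=cloud('scene'); Z=P[...,2]
Os=np.array([.5245,-.2516]);C=(P[...,:2]-Os)@np.c_[ex,ey]*1000
k=(abs(C[...,0])<58)&(C[...,1]>20)&(C[...,1]<220)
for lo,hi in((.03,.053),(.075,.1)):
    m=k&(Z>lo)&(Z<hi); print(m.sum(),[np.round(x,1) for x in cv2.minAreaRect(C[m].astype(np.float32))])
```

```text
cover xy 2.0 219.3 z 0.0409 F [-1.4  4.4  3.7] 4.5
618 [array([  1.9, 133.8]), array([168.4, 102.4]), np.float64(89.4)]
83 [array([32.1, 96. ]), array([ 50.3, 134.8]), np.float64(40.6)]
```

Emit:
send_rows(rows="-0.015 -0.001 0 0;-0.035 -0.002 0 0;-0.055 -0.003 0 0;-0.075 -0.004 0 0;-0.095 -0.005 0 0;-0.115 -0.005 0 0;-0.135 -0.005 0 0;-0.155 -0.005 0 0;-0.175 -0.005 0 0;-0.195 -0.005 0 0")

```text
clock: 13.62
tool_pos: [0.5086, -0.0903, 0.0408]
eef_rot: [0.675, 0.738, 0.001, -0.001]
contact_force: [-1.1, 5.9, 4.4]
opening: 0.501
finger_force: 3.1
```

```bash
python3 -c "
from h import *
cov()"
```

```text
cover xy 0.0 160.8 z 0.0408 F [-1.1  5.9  4.4] 5.9
```

Emit:
send_rows(rows="-0.015 0 0 0;-0.035 0 0 0;-0.055 0 0 0;-0.075 0 0 0;-0.095 0 0 0;-0.115 0 0 0;-0.135 0 0 0;-0.15 0 0 0;-0.165 0 0 0;-0.18 0 0 0")

```text
clock: 14.45
tool_pos: [0.5132, -0.1438, 0.0408]
eef_rot: [0.675, 0.738, 0.001, -0.001]
contact_force: [-0.7, 6.2, 4.3]
opening: 0.499
finger_force: 3.3
```

```bash
python3 -c "
from h import *
cov();go([.497,.048,.041],5.2)"
```

```text
cover xy -0.3 107.2 z 0.0408 F [-0.7  6.2  4.3] 6.2
pos [ 0.5132 -0.1438  0.0408] head 5.16 shift [0.6415 0.0037 0.0014] turn -0.0001 F [-0.7  6.2  4.3] t 14.45 q7 0.27
```

Emit:
send_rows(rows="-0.008 0 0 0;-0.016 0 0 0;-0.024 0 0 0;-0.032 0 0 0;-0.04 0 0 0;-0.046 0 0 0;-0.05 0 0 0;-0.05 0 0 0")

```text
clock: 15.12
tool_pos: [0.5145, -0.159, 0.0408]
eef_rot: [0.675, 0.738, 0.001, -0.001]
contact_force: [0.6, 4.5, 4.9]
opening: 0.502
finger_force: 2.7
```

```bash
python3 -c "
from h import *
cov()"
```

```text
cover xy -0.4 91.9 z 0.0408 F [0.6 4.5 4.9] 4.5
```

Emit:
send_rows(rows="-0.004 0 0 0;-0.008 0 0 0;-0.012 0 0 0;-0.012 0 0 0")

```text
clock: 15.45
tool_pos: [0.5145, -0.1596, 0.0407]
eef_rot: [0.674, 0.739, 0.002, -0.003]
contact_force: [-0.4, 10.5, 6.8]
opening: 0.499
finger_force: 5.6
```

```bash
python3 -c "
from h import *
cov()"
```

```text
cover xy -0.4 91.3 z 0.0407 F [-0.4 10.5  6.8] 10.5
```

Emit:
send_rows(rows="-0.004 0 0 0;-0.008 0 0 0;-0.012 0 0 0;-0.012 0 0 0")

```text
clock: 15.78
tool_pos: [0.5144, -0.1597, 0.0407]
eef_rot: [0.673, 0.739, 0.003, -0.005]
contact_force: [-1.6, 17.5, 9.9]
opening: 0.5
finger_force: 8.8
```

Run:
```python
from h import *
cov()
snap('scene'); p,P=cloud('scene'); Z=P[...,2]; cv2.imwrite('pics/s3.png',cv2.resize(p[130:300,180:380,::-1],(700,595),interpolation=cv2.INTER_CUBIC))
```

```text
cover xy -0.6 91.2 z 0.0407 F [-1.6 17.5  9.9] 17.6
```

View pics/s3.png

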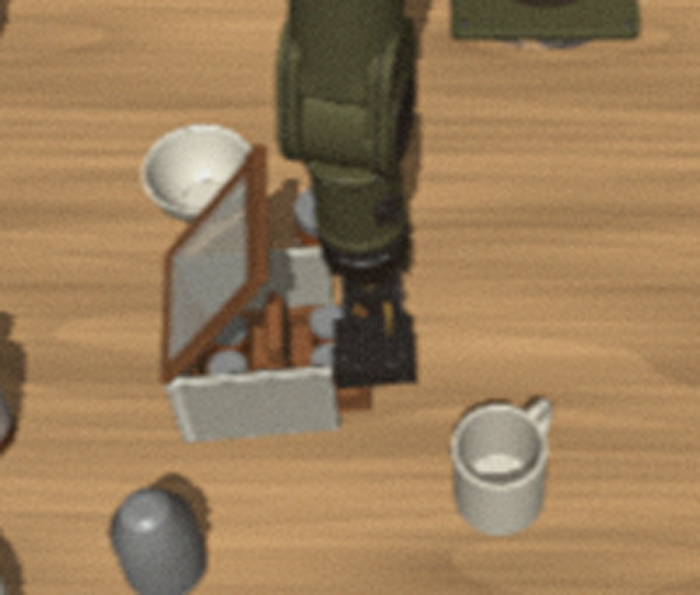

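The caddy is between the walls and stopped hard against the end board: force rose from 4.5 to 17.5 N with no motion, and about 30 mm stays out of the walls at (355,398). Next I back off, rise and close the fingers.

Emit:
send_rows(rows="0.015 0 0 0;0.03 0 0 0;0.06 0 0 0;0.1 0 0 0;0.14 0 0 0;0.17 0 0 0;0.18 0 -0.1 0;0.18 0 -0.22 0;0.18 0 -0.35 0;0.18 0 -0.45 0", jaw=1)

```text
clock: 16.67
tool_pos: [0.5109, -0.1137, 0.178]
eef_rot: [0.675, 0.738, 0.0, 0.0]
contact_force: [0.7, -0.5, -0.4]
opening: 0.004
finger_force: 0.0
```

Emit:
send_rows(rows="0 0 -0.1 0;0 0 -0.2 0;0 0 -0.3 0;0 0 -0.4 0;0 0 -0.5 0;0 0 -0.5 0;0 0 -0.5 0")

```text
clock: 17.25
tool_pos: [0.5114, -0.114, 0.327]
eef_rot: [0.675, 0.738, 0.001, 0.001]
contact_force: [-0.3, -0.1, -0.9]
opening: 0.006
finger_force: 0.0
```

Run:
```python
from h import *
cov()
t=O-.022*ey; go([t[0],t[1],.325],5.2); print(sensors.get_state()['opening'])
snap('scene'); p,P=cloud('scene'); Z=P[...,2]
Os=np.array([.5245,-.2516]);C=(P[...,:2]-Os)@np.c_[ex,ey]*1000
m=(abs(C[...,0])<80)&(C[...,1]>-100)&(C[...,1]<60)&(Z>.13)&(Z<.29)
print(np.percentile(np.c_[C[m],Z[m]*1000],[1,99],axis=0).round(),np.arctan(np.polyfit(C[m][:,1],Z[m]*1000,1)[0]))
m=(abs(C[...,0])<58)&(C[...,1]>40)&(C[...,1]<120)&(Z>.03)&(Z<.053)
print('end',m.sum(),np.percentile(C[m],[1,99],axis=0).round(1),[np.round(x,1) for x in cv2.minAreaRect(C[m].astype(np.float32))])
```

```text
cover xy 0.6 137.0 z 0.327 F [-0.3 -0.1 -0.9] -0.1
pos [ 0.5114 -0.114   0.327 ] head 5.06 shift [-0.5299 -0.0006  0.007 ] turn -0.0004 F [-0.3 -0.1 -0.9] t 17.25 q7 0.24
0.006058434684366569
[[-67. -75. 131.]
 [ 68.  14. 256.]] 0.9663449532737934
end 232 [[-50.   40.1]
 [ 48.   81.2]] [array([-4. , 60.7]), array([ 41.2, 106.5]), np.float64(89.9)]
```

Emit:
send_rows(rows="-0.05 0 0 0;-0.12 0 0 0;-0.2 0 0 0;-0.28 0 0 0;-0.36 0 0 0;-0.44 0 0 0;-0.5 0 0 0;-0.53 0 0 0;-0.53 0 0.06 0;-0.53 0 0.12 0")

```text
clock: 18.13
tool_pos: [0.5245, -0.273, 0.2884]
eef_rot: [0.676, 0.737, 0.0, -0.0]
contact_force: [-0.5, 0.5, -0.6]
opening: 0.008
finger_force: 0.0
```

Run:
```python
from h import *
cov()
s=sensors.get_state();d=(s['tool_pos'][:2]-O)@ey;z=s['tool_pos'][2]
for th in np.linspace(1,0,21):
    k=5*(1-th)
    y=-88+168*np.cos(th)-12*np.sin(th)-9+k; h=102+168*np.sin(th)+12*np.cos(th)-0*k
    print(round(th,2),round(y),round(h),((y/1000-d)/.3).round(3),((z-h/1000)/.3).round(3))
```

```text
cover xy -0.7 -22.5 z 0.2884 F [-0.5  0.5 -0.6] 0.6
1.0 -16 250 0.021 0.129
0.95 -9 246 0.046 0.143
0.9 -1 241 0.07 0.158
0.85 6 236 0.094 0.174
0.8 12 231 0.116 0.192
0.75 19 225 0.138 0.21
0.7 25 219 0.159 0.23
0.65 31 213 0.179 0.251
0.6 37 207 0.198 0.272
0.55 42 200 0.216 0.295
0.5 47 193 0.232 0.318
0.45 52 186 0.248 0.342
0.4 56 178 0.262 0.366
0.35 60 171 0.275 0.392
0.3 63 163 0.286 0.418
0.25 67 155 0.297 0.444
0.2 69 147 0.306 0.471
0.15 72 139 0.314 0.498
0.1 73 131 0.32 0.526
0.05 75 122 0.325 0.553
0.0 76 114 0.328 0.581
```

Emit:
send_rows(rows="0.01 0 0.06 0;0.02 0 0.11 0;0.03 0 0.13 0;0.045 0 0.143 0;0.058 0 0.15 0;0.07 0 0.158 0;0.082 0 0.166 0;0.094 0 0.174 0;0.105 0 0.183 0;0.116 0 0.192 0")

```text
clock: 18.97
tool_pos: [0.5218, -0.238, 0.2322]
eef_rot: [0.675, 0.737, 0.0, 0.0]
contact_force: [-0.7, -1.6, 1.5]
opening: 0.005
finger_force: 0.7
```

Run:
```python
from h import *
cov()
snap('side'); p,P=cloud('side'); cv2.imwrite('pics/side2.png',cv2.resize(p[100:330,230:500,::-1],(700,596)))
```

```text
cover xy -0.3 12.6 z 0.2322 F [-0.7 -1.6  1.5] -1.5
```

View pics/side2.png

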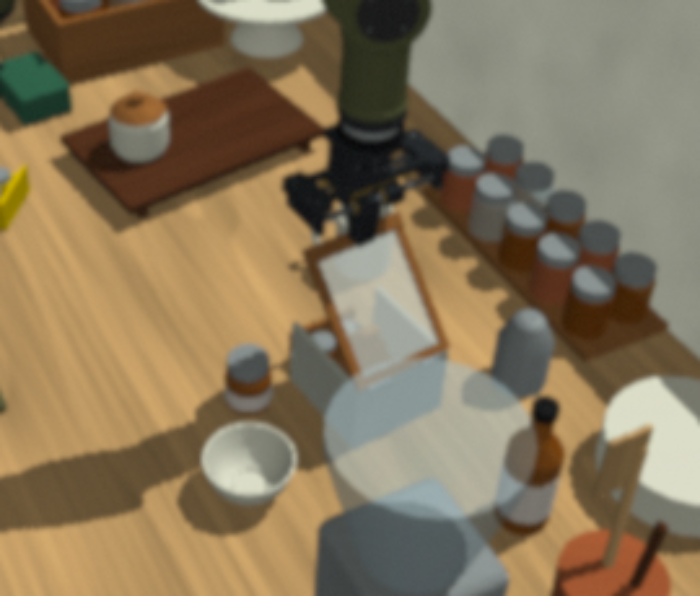

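The closed fingertips rest on the middle of the wooden strip at (365,230) and the lid is moving. The force is about 2 N, as expected.

Emit:
send_rows(rows="0.022 0 0.018 0;0.043 0 0.038 0;0.063 0 0.059 0;0.082 0 0.08 0;0.1 0 0.103 0;0.116 0 0.126 0;0.132 0 0.15 0;0.146 0 0.174 0;0.159 0 0.2 0;0.17 0 0.226 0")

```text
clock: 19.85
tool_pos: [0.517, -0.1869, 0.1635]
eef_rot: [0.675, 0.737, 0.0, -0.0]
contact_force: [0.5, -0.7, 0.8]
opening: 0.003
finger_force: 0.5
```

```bash
python3 -c "
from h import *
cov()"
```

```text
cover xy -0.4 63.9 z 0.1635 F [ 0.5 -0.7  0.8] -0.7
```

Emit:
send_rows(rows="0.006 0 0.013 0;0.011 0 0.026 0;0.016 0 0.04 0;0.02 0 0.053 0;0.024 0 0.067 0;0.028 0 0.08 0;0.031 0 0.094 0;0.034 0 0.108 0;0.036 0 0.12 0;0.038 0 0.13 0")

```text
clock: 20.68
tool_pos: [0.5162, -0.1761, 0.1249]
eef_rot: [0.675, 0.737, 0.0, 0.0]
contact_force: [0.2, -0.6, 0.2]
opening: 0.008
finger_force: 0.4
```

Emit:
send_rows(rows="0.001 0 0.006 0;0.002 0 0.012 0;0.003 0 0.018 0;0.003 0 0.023 0;0.003 0 0.027 0;0.003 0 0.03 0;0.003 0 0.03 0")

```text
clock: 21.27
tool_pos: [0.516, -0.175, 0.1161]
eef_rot: [0.675, 0.737, 0.0, -0.0]
contact_force: [0.3, -1.0, -0.1]
opening: 0.005
finger_force: 0.0
```

```bash
python3 -c "
from h import *
cov()"
```

```text
cover xy -0.3 75.9 z 0.1161 F [ 0.3 -1.  -0.1] -1.0
```

Run:
```python
from h import *
snap('scene'); p,P=cloud('scene'); Z=P[...,2]; cv2.imwrite('pics/s4.png',cv2.resize(p[130:300,180:380,::-1],(700,595),interpolation=cv2.INTER_CUBIC))
Os=np.array([.5245,-.2516]);C=(P[...,:2]-Os)@np.c_[ex,ey]*1000
for a,b in((-85,-70),(-60,-30),(-30,0),(0,30),(30,60),(70,88)):
    m=(C[...,0]>56)&(C[...,0]<68)&(C[...,1]>a)&(C[...,1]<b)&(Z>.09)&(Z<.2); print(a,b,m.sum(),np.percentile(Z[m],[10,50,90]).round(4) if m.sum() else '')
```

```text
-85 -70 26 [0.0969 0.1103 0.1125]
-60 -30 60 [0.0947 0.1087 0.1138]
-30 0 62 [0.0949 0.1069 0.1131]
0 30 65 [0.0948 0.1084 0.1135]
30 60 56 [0.0945 0.1091 0.1136]
70 88 29 [0.1069 0.1147 0.1191]
```

View pics/s4.png

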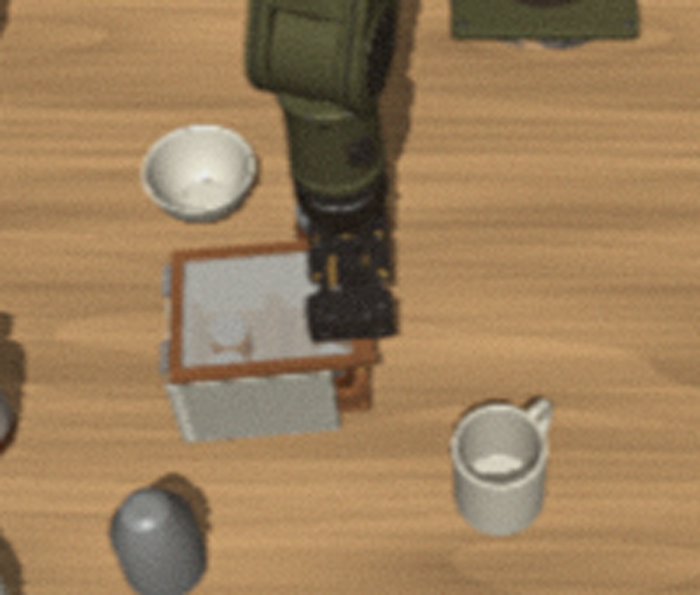

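The lid is almost flat, with its strip at (365,360). I press it down the last few millimetres slowly until the force rises.

Emit:
send_rows(rows="0 0 0.003 0;0 0 0.006 0;0 0 0.008 0;0 0 0.008 0;0 0 0.008 0")

```text
clock: 21.73
tool_pos: [0.516, -0.175, 0.1144]
eef_rot: [0.675, 0.737, 0.0, -0.0]
contact_force: [-1.5, 0.8, 6.0]
opening: 0.003
finger_force: 3.0
```

Emit:
send_rows(rows="0 0 0.002 0;0 0 0.004 0;0 0 0.006 0;0 0 0.006 0;0 0 0.006 0")

```text
clock: 22.15
tool_pos: [0.516, -0.175, 0.1142]
eef_rot: [0.675, 0.737, 0.0, 0.0]
contact_force: [-3.3, 2.6, 20.2]
opening: 0.002
finger_force: 10.4
```

Force went from 6 to 20 N with no further motion, so the lid is seated at z = 0.114, the shut height. I rise straight off and check.

Emit:
send_rows(rows="0 0 -0.01 0;0 0 -0.02 0;0 0 -0.05 0;0 0 -0.12 0;0 0 -0.2 0;0 0 -0.3 0;0 0 -0.4 0;0 0 -0.5 0;0 0 -0.5 0;0 0 -0.5 0")

```text
clock: 22.98
tool_pos: [0.5169, -0.1756, 0.2638]
eef_rot: [0.675, 0.737, 0.001, 0.002]
contact_force: [0.2, -0.7, -0.5]
opening: 0.007
finger_force: 0.0
```

Emit:
send_rows(rows="0.1 0 0 0;0.2 0 0 0;0.3 0 0 0;0.4 0 0 0;0.5 0 0 0;0.6 0 0 0;0.6 0 0 0;0.6 0 0 0")

```text
clock: 23.65
tool_pos: [0.4992, 0.006, 0.2608]
eef_rot: [0.674, 0.739, -0.001, -0.001]
contact_force: [-0.0, -0.5, 0.4]
opening: 0.006
finger_force: 0.0
```

Run:
```python
from h import *
cov()
snap('scene'); p,P=cloud('scene'); Z=P[...,2]; cv2.imwrite('pics/s5.png',p[...,::-1])
Os=np.array([.5245,-.2516]);C=(P[...,:2]-Os)@np.c_[ex,ey]*1000
m=(abs(C[...,0])<66)&(C[...,1]>-75)&(C[...,1]<95)&(Z>.105)&(Z<.2); print('lid tilt,z',np.polyfit(C[m][:,1],Z[m]*1000,1),m.sum())
for a,b in((0,30),(72,86)):
    k=m&(C[...,1]>a)&(C[...,1]<b); print(np.median(Z[k]),k.sum())
```

```text
cover xy -0.7 257.6 z 0.2608 F [-0.  -0.5  0.4] -0.5
lid tilt,z [2.09344817e-02 1.09707038e+02] 1832
0.10883610356280315 328
0.11439937897704588 170
```

View pics/s5.png

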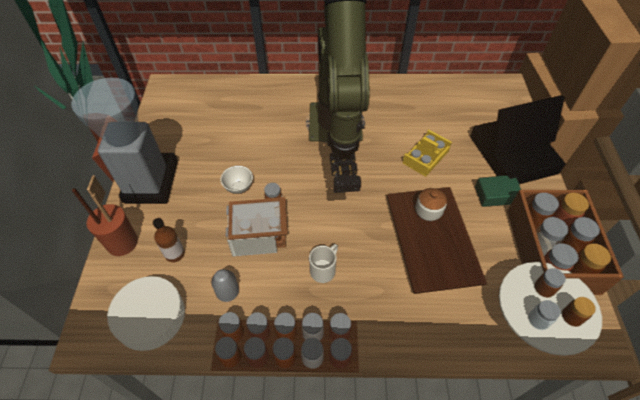

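The final picture shows the lid flat over the caddy at (257,220), with its strip top at 0.114 m, the shut height. The crock, mug, jar, bowl, syrup bottle and sugar shaker stand where they started, and the arm touches nothing.

```bash
python3 -c "
from plant import finish_job
print(finish_job())"
```

```text
the job is handed in; nothing more can be done
None
```

The caddy is home against the cover's end board with the lid shut over it, nothing else was visibly disturbed, and I handed the job in at about 24 s of the 64 s allowed.

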